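# Test the bench breaker, then hold the socket cover open for the plug

### The arm

A 6-joint arm with a two-finger parallel gripper is mounted at the origin on the work surface. World frame = base frame: x ahead of the robot, y to its left, z up, the work surface at z = 0. Lengths are in m, angles in degrees, forces in N, time in s.
With the tool pointing down it reaches from about 0.375 to 0.9 m from the base axis. Payload 3.1 kg.
Tool frame: the origin (TCP) lies on the centre line of the jaws, within the pads' length; the fingertips stand 11 mm ahead of it and the grasp point (between the pads) lies 8 mm behind it; z points along the fingers, y is the line along which they close (so a half turn about z gives the same grasp; the last joint's range is limited). The gripper opens to 87 mm and grips with 3 to 60 N. Pads are 19 mm wide; open, the fingers measure 117 mm over their backs; the gripper's body (75 mm by 190 mm) begins 51 mm behind the grasp point.
Start: joints at [57.095, 30.224, 82.088, -0, 67.689, -10.227], TCP at [0.241, 0.577, 0.234] pointing down, gripper open.
Joint ranges: [-176.69, 176.69], [-43.24, 126.21], [12.49, 139.97], [-82, 262], [0, 151.66], [-163.58, 163.58]. Speed limits (degrees/s): [159.86, 159.86, 180, 180, 180, 180].

### API

Orientations are given as a 3x3 rotation matrix whose columns are the frame's x, y, z axes.
In Python, from rig import * gives the robot as it stands.
- The arm moves only by the shell command python3 -m inch 'ROWS'. ROWS is JSON, a list of rows, each an object of numbers: "gripper": the opening in per cent of the stroke, from 0 (shut) to 100 (fully open); "dx", "dy", "dz": the shift along the tool's x, y, z in mm; "turn": the turn about the tool's z in rad. A call has 1 to 12 rows; each row is the pose to reach, as a shift and turn from the pose commanded when the call began, along the tool's axes at that moment; what a row does not reach only later rows make up. A row lasts 1/10 s, in which the tool goes at most 50 mm and 8.59 degrees, less where a joint would pass 70% of its speed; a pose out of reach is approached as far as the arm can. A call with a gripper value outside its range is refused whole. The fingers move at their own pace and stop on an object; the grip force is fixed at half the most. Time passes only in rows, so rows that repeat a pose let the fingers close. It gives the time, the measured TCP pose, the force and the opening at its end, in the units of the state.
- read_state(): the state, without advancing time (a new reading comes with each control period).
- capture(name): name is "side" or "top" or "wrist"; returns the picture (480x640x3 uint8, red, green, blue); there is no depth.
- get_calibration(name): a dict with "camera_matrix" (3x3 intrinsics, pixels), "k1" (the pictures are not rectified: a ray, as slopes to the right and down, at radius r is drawn at 1 + k1 r^2 times it, then the intrinsics apply), "world_to_cam" (4x4, takes a point from world to camera coordinates); the wrist camera has in their place "T_tool_cam" (4x4, takes a point from camera to tool coordinates, whose origin is the TCP and whose axes are the flange's). Camera axes: x right, y down, z forward; pixel columns grow to the right and rows downward; lengths in m; the calibration is good to about 2 mm. A picture is of the moment at which its call begins: read the wrist's pose just before it. get_calibration takes no time and is no camera call.
- hand_in(): hands the job in, once; it reports no verdict.
Trained networks look in the newest picture that a camera, given by its name, has taken for a name from the list of things; names that differ only in an ending like _2 or _b are one class to them, and where a whole thing is asked for, a point or a joint stands for the part that bears it (a point fixed in the world has none). Each returns a list of dicts, best first, with "score" (0 to 1); they miss things now and then, are a little off and sometimes report something else, mostly with a low value. They report only what shows in the picture. A call takes as long as a camera call.
- recognise(camera, query): "extent" ([centre column, centre row, width, height] in pixels, round what is visible of it).
The state is a dict: "time_s": time; "joint_positions": joint angles; "qvel": joint speeds; "tau": joint torques, N m; "position": TCP position; "tcp_rot": TCP orientation; "force": force on the tool from outside, world axes, zero at the start; "moment": the same for the moment, N m; "opening": opening from 0.0 (shut) to 1.0 (fully open).
Only numpy, scipy, OpenCV 4.12 (cv2) and the standard library are available. Lean on these libraries where they do the work, as an engineer would, in place of code of your own. Each camera call takes 0.05 s, during which the arm holds its last target. There are 200 camera calls.

### The job

The microscope is about to be plugged in at the bench power console. First press the breaker's test button so that its lever drops, and lift the lever back up until it latches and stays up by itself. Then lift the sprung cover of the square socket and hold it open square to the panel (90 degrees), finishing while the gripper still holds it there; leave the round socket's cover shut and do not push the things on the bench about.

Things in the scene. Friction and masses are not known exactly. Their poses are not given: they have to be found in the camera images.
- console: White sloping power console fixed to the bench, 178 mm deep x 400 mm long. Its panel rises 15 degrees from its low front edge (-x side) to its back. Origin on the bench; the panel's middle is 58 mm above it. Axes: x level, front to back; y along its length; z up. On the panel, in a row along y, 115 mm apart, in any order: white breaker, square socket, round socket.
- rcd: White breaker in its enclosure (92 mm along y x 112 mm up the slope, 26 mm high) with a raised nose in the middle (72 x 45 mm), whose flat top is parallel to the panel, 40 mm from it. Origin on the panel, under the middle of the nose; axes like the console's. The lever is 18 mm to the -y side of the nose's middle, the test button 24 mm to the +y side.
- button_top (a point): Middle of the top of the grey round test button, 12 mm across, standing 8 mm out of the breaker's nose; it is pressed straight into the panel. Axes here, the panel frame: x up the slope, y along the console, z straight out of the panel (15 degrees from vertical, leaning to the console's front).
- test_button (a joint): How far the test button is pressed, m: 0 out, 0.0055 fully in. Spring: 1.3 N at first, 4 N fully in. Pressed in by about 3 mm or more it lets the lever drop. It dips for a moment by itself while the lever is being lifted back.
- lever_tip (a point): Middle of the end of the black breaker lever, 20 mm wide (along y), 8 mm thick. Its pivot lies along y, 8 mm below the nose's flat top, midway up the nose, 28 mm from this point: up or dropped, this end is 15 mm above the nose and 16 mm up or down the slope from the pivot.
- rcd_lever (a joint): Lever angle, rad: 0 at its upper stop (leaning up the slope, to the console's back), about 0.15 up and latched, 1.22 dropped (leaning to the front). A spring pulls it down with 1.5 to 2.5 N at its end. It latches when pushed up the slope to within 0.05 of the upper stop, which takes up to about 6 N; pushed less far, it drops again.
- square_hinge (a point): Middle of the hinge of the square socket's cover, at the back (upper) edge of the cover, 42 mm from the panel. It does not turn with the cover; axes as the panel frame: x up the slope, y along the hinge, z straight out of the panel.
- square_tab (a point): Middle of the pull tab at the middle of the square cover's front edge. Tab 16 mm wide (y), 8 mm thick, 26 mm long, this point 13 mm from its end, 90 mm from the hinge line and 3 mm above it (cover shut). Free below it: 40 mm down to the panel; beside it: 30 mm. Turns with the cover, which is grey, 74 mm wide, 76 mm long, 6 mm thick, on a square body 40 mm high.
- square_cover (a joint): Opening of the square cover, rad: 0 shut (parallel to the panel), 1.57 square to the panel, the tab being then its upper end; stop at 1.95. A spring shuts it from every angle: 0.8 N at the tab when shut, 1.5 N at 90 degrees.
- round_tab (a point): Middle of the pull tab (14 mm wide) of the round socket's cover, which is grey, 68 mm across and lies as high as the square one. The cover to leave shut.
- round_cover (a joint): Opening of the round cover, rad: 0 shut; sprung like the square one.
- oil_bottle: Loose bystander: small amber oil bottle with black cap, 32 mm across, 72 mm high, standing on the bench; origin at the centre of its underside.
- objective: Loose bystander: steel microscope objective standing on its thread, 34 mm across, 56 mm high; origin at the centre of its underside.
- slide_box: Loose bystander: closed white slide box, 83 x 98 x 35 mm, lying on the bench; origin at the centre of its underside.

How it is judged:
By the outcome, as a careful person would: the job done as asked, in the order asked, and still so for the second after the job is handed in, while the arm keeps its last pose, push and grip.
It also fails if it takes over 58 s, if anything falls off the work surface, if the arm or the gripper's body presses on something with over 40 N, if the wrist force passes 120 N, or if a joint passes its speed limit or range.

## Working session

There is one attempt and no reset: what is moved stays moved. The work goes in short steps, Python scripts to look and compute and a shell command to move; the robot and the scene stay as the last step left them, time stands still between calls to the robot, and variables do not carry over. Pictures are saved under pics/ and viewed, on a budget of 10 in all, crops included, one or two more only if the job needs it, and the job is handed in when it is done.

```bash
mkdir -p pics; ls
cat > h.py <<'E'
from rig import *
import numpy as np, cv2
def snap(c,f):
    im=capture(c); cv2.imwrite('pics/'+f+'.png',im[:,:,::-1]); return im
E
python3 - <<'E'
from h import *
s=read_state(); print(s['time_s'],s['position'],np.round(s['tcp_rot'],3).tolist(),s['opening'])
a=snap('top','top0'); b=snap('side','side0')
cv2.imwrite('pics/both.png',cv2.resize(np.vstack([a,b]),(800,1200))[:,:,::-1])
for c in ['top','side','wrist']:
    k=get_calibration(c); print(c,{x:np.round(v,4).tolist() for x,v in k.items()})
for c in ['top','side']:
    for q in ['console','rcd','button_top','lever_tip','square_tab','square_cover','round_tab','round_cover','oil_bottle','objective','slide_box']:
        print(c,q,[(np.round(r['extent']).tolist(),round(r['score'],2)) for r in recognise(c,q)[:2]])
print(read_state()['time_s'])
E
```

```text
pics
0.0 [0.24055249 0.57607863 0.2325619 ] [[-0.923, 0.386, -0.001], [0.386, 0.923, -0.002], [0.0, -0.002, -1.0]] 0.9915328836496682
top {'camera_matrix': [[508.8546, 0.0, 318.7041], [0.0, 508.8546, 248.5275], [0.0, 0.0, 1.0]], 'k1': -0.0042, 'world_to_cam': [[0.1063, -0.9943, 0.0013, -0.0403], [-0.9728, -0.1043, -0.207, 0.5564], [0.2059, 0.0207, -0.9784, 1.0695], [0.0, 0.0, 0.0, 1.0]]}
side {'camera_matrix': [[542.6191, 0.0, 323.1586], [0.0, 542.6191, 244.7359], [0.0, 0.0, 1.0]], 'k1': -0.009, 'world_to_cam': [[-0.8669, -0.4983, -0.0119, 0.5109], [-0.3606, 0.6436, -0.6751, 0.2619], [0.3441, -0.581, -0.7376, 0.8774], [0.0, 0.0, 0.0, 1.0]]}
wrist {'camera_matrix': [[430.8102, 0.0, 316.4694], [0.0, 430.8102, 240.2919], [0.0, 0.0, 1.0]], 'k1': -0.096, 'T_tool_cam': [[0.0009, -0.9542, -0.2992, 0.0814], [1.0, 0.0008, 0.0005, -0.0], [-0.0002, -0.2992, 0.9542, -0.1517], [0.0, 0.0, 0.0, 1.0]]}
top console [([370.0, 232.0, 196.0, 118.0], 0.94)]
top rcd [([370.0, 229.0, 47.0, 58.0], 0.71)]
top button_top []
top lever_tip [([379.0, 231.0, 10.0, 13.0], 0.48), ([424.0, 249.0, 41.0, 48.0], 0.27)]
[... 279 characters left out ...]
274.0, 178.0, 10.0, 18.0], 0.74)]
top slide_box [([489.0, 291.0, 51.0, 52.0], 0.56)]
side console [([325.0, 232.0, 190.0, 172.0], 0.79)]
side rcd [([337.0, 215.0, 71.0, 60.0], 0.78)]
side button_top []
side lever_tip [([343.0, 198.0, 8.0, 16.0], 0.71), ([326.0, 230.0, 190.0, 176.0], 0.2)]
side square_tab [([376.0, 174.0, 54.0, 43.0], 0.65), ([338.0, 214.0, 74.0, 64.0], 0.57)]
side square_cover [([373.0, 175.0, 50.0, 39.0], 0.96)]
side round_tab [([306.0, 240.0, 50.0, 39.0], 0.58)]
side round_cover [([304.0, 242.0, 45.0, 40.0], 0.97)]
side oil_bottle [([279.0, 330.0, 20.0, 33.0], 0.77)]
side objective [([224.0, 285.0, 21.0, 24.0], 0.75)]
side slide_box [([432.0, 170.0, 53.0, 44.0], 0.92)]
1.2
```

View pics/top0.png

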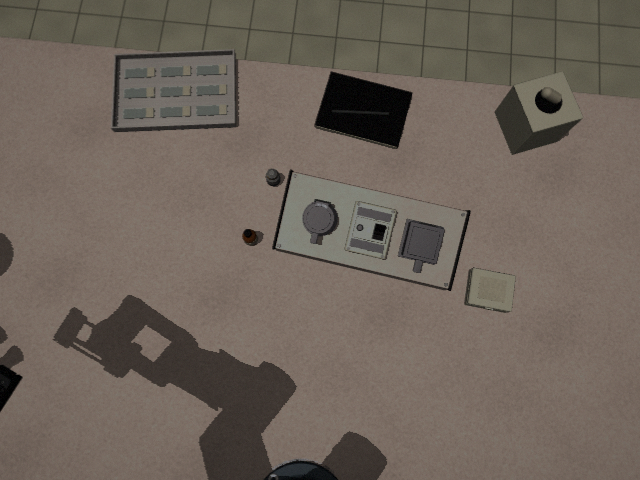

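View pics/side0.png

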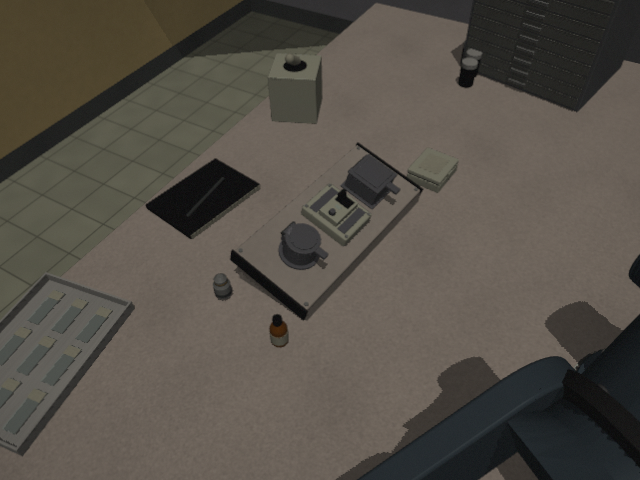

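The top view shows the console, with the round socket at about (319,220), the breaker at (370,230) and the square socket at (423,243). The side view shows the lever up at (343,198), and the bystanders clear of the console. Next I fit the pose from the panel corners and triangulate the parts.

```bash
cat >> h.py <<'E'
from scipy.optimize import least_squares
def ray(c,p,s=None):
    k=get_calibration(c);K=k['camera_matrix'];k1=float(k['k1'])
    d=np.array([(p[0]-K[0][2])/K[0][0],(p[1]-K[1][2])/K[1][1]]);u=d.copy()
    for _ in range(8): u=d/(1+k1*(u@u))
    if c=='wrist':
        T=np.eye(4);T[:3,:3]=s['tcp_rot'];T[:3,3]=s['position'];M=T@np.array(k['T_tool_cam'])
    else: M=np.linalg.inv(np.array(k['world_to_cam']))
    v=M[:3,:3]@np.array([u[0],u[1],1]);return M[:3,3],v/np.linalg.norm(v)
def proj(c,X,s=None):
    k=get_calibration(c);K=np.array(k['camera_matrix']);k1=float(k['k1'])
    if c=='wrist':
        T=np.eye(4);T[:3,:3]=s['tcp_rot'];T[:3,3]=s['position'];W=np.linalg.inv(T@np.array(k['T_tool_cam']))
    else: W=np.array(k['world_to_cam'])
    Y=W[:3,:3]@np.asarray(X,float)+W[:3,3];u=Y[:2]/Y[2];u=u*(1+k1*(u@u))
    return K[:2,:2]@u+K[:2,2]
c15,s15=np.cos(np.radians(15)),np.sin(np.radians(15))
def frame(q): # x,y,yaw -> panel frame (origin panel middle)
    c,s=np.cos(q[2]),np.sin(q[2]);R=np.array([[c,-s,0],[s,c,0],[0,0,1]])
    return R@np.array([[c15,0,-s15],[0,1,0],[s15,0,c15]]),np.array([q[0],q[1],.058])
def P(q,p):
    R,o=frame(q);return o+R@np.asarray(p,float)
def inp(q,X):
    R,o=frame(q);return R.T@(np.asarray(X)-o)
def fit(obs,q0=(.65,-.1,-.35)):
    f=lambda q:np.concatenate([proj(c,P(q,p),s)-uv for c,p,uv,s in obs])
    r=least_squares(f,q0,loss='soft_l1');return r.x,f(r.x).reshape(-1,2)
def tri(prs):
    A=0;b=0
    for o,d in prs:
        M=np.eye(3)-np.outer(d,d);A=A+M;b=b+M@o
    return np.linalg.solve(A,b)
E
python3 - <<'E'
from h import *
a,b=.0921,.2
C=[('top',(a,b,0),(291,172)),('top',(a,-b,0),(468,211)),('top',(-a,-b,0),(450,289)),('top',(-a,b,0),(275,247)),
('side',(a,b,0),(233,252)),('side',(-a,b,0),(304,312)),('side',(-a,-b,0),(421,190)),('side',(a,-b,0),(360,147))]
q,r=fit([(c,p,np.array(u),None) for c,p,u in C]); print(q,np.degrees(q[2]),np.round(r,1).tolist())
for n,t,sd in [('button',(359.5,228),(333,212)),('levertip',(380,231),(343,196)),('sqtab',(418,267),(393,189)),('rdtab',(316,239),(320,263)),('rcd',(370,230),(337,215))]:
    X=tri([ray('top',t),ray('side',sd)]);print(n,np.round(X,4),np.round(inp(q,X)*1000,1))
E
```

```text
[ 0.61195676 -0.08848961 -0.12797955] -7.332687800213747 [[0.5, -2.3], [-0.6, -1.3], [-2.6, 1.5], [-1.5, 2.6], [-0.3, -2.8], [4.6, -0.9], [1.1, 0.6], [-4.1, -3.7]]
button [ 0.6033 -0.0643  0.0982] [-0.9 22.8 41.9]
levertip [ 0.6021 -0.1075  0.105 ] [  5.  -20.1  47.3]
sqtab [ 0.5355 -0.198   0.0826] [ -53.4 -118.4   39.7]
rdtab [0.5796 0.0276 0.0536] [-46.5 111.    7.9]
rcd [ 0.609  -0.0899  0.0658] [-0.6 -1.8  8.3]
```

```bash
python3 -m inch '[{"gripper":0,"dx":-51,"dy":-44,"dz":-2},{"gripper":0,"dx":-102,"dy":-88,"dz":-4},{"gripper":0,"dx":-153,"dy":-131,"dz":-6},{"gripper":0,"dx":-204,"dy":-175,"dz":-8},{"gripper":0,"dx":-256,"dy":-218,"dz":-10},{"gripper":0,"dx":-307,"dy":-261,"dz":-12},{"gripper":0,"dx":-358,"dy":-305,"dz":-14},{"gripper":0,"dx":-409,"dy":-349,"dz":-16},{"gripper":0,"dx":-460,"dy":-392,"dz":-17},{"gripper":0,"dx":-512,"dy":-436,"dz":-17},{"gripper":0,"dx":-563,"dy":-480,"dz":-17},{"gripper":0,"dx":-614,"dy":-523,"dz":-17}]'
python3 -c "
from h import *
s=read_state();print(s['position'],s['tcp_rot'],s['force'],s['opening'])"
```

```text
[0.24091585 0.57667455 0.2335485 ] [[-9.22676151e-01  3.85575828e-01 -3.43749325e-05]
 [ 3.85575829e-01  9.22676151e-01 -1.95519619e-07]
 [ 3.16415428e-05 -1.34345444e-05 -9.99999999e-01]] [ 0.15451398 -0.07321526 -0.39417431] 0.9980785672240018invalid input
```

```bash
python3 -m inch '[{"gripper":0,"dx":-42,"dy":-35,"dz":-2,"turn":0}]'; python3 -m inch --help | head -20
```

```text
time_s: 1.3
position: [0.2628, 0.5361, 0.2353]
tcp_rot: [[-0.925, 0.381, 0.001], [0.381, 0.925, 0.005], [0.001, 0.005, -1.0]]
force: [0.6, -0.5, -0.4]
opening: 0.965invalid input: not JSON, or not a number
```

```bash
python3 -m inch '[{"gripper":3,"dx":-30,"dy":-25,"dz":-2,"turn":0}]'
```

```text
time_s: 1.4
position: [0.2821, 0.4967, 0.2371]
tcp_rot: [[-0.924, 0.383, 0.0], [0.383, 0.924, -0.001], [-0.0, -0.001, -1.0]]
force: [0.9, 0.1, 0.2]
opening: 0.891
```

```bash
python3 -m inch '[{"gripper":0,"dx":-45,"dy":-39,"dz":-2,"turn":-0.03},{"gripper":0,"dx":-90,"dy":-77,"dz":-4,"turn":-0.06},{"gripper":0,"dx":-135,"dy":-116,"dz":-6,"turn":-0.09},{"gripper":0,"dx":-180,"dy":-154,"dz":-8,"turn":-0.12},{"gripper":0,"dx":-225,"dy":-193,"dz":-10,"turn":-0.15},{"gripper":0,"dx":-270,"dy":-231,"dz":-13,"turn":-0.18},{"gripper":0,"dx":-315,"dy":-270,"dz":-13,"turn":-0.21},{"gripper":0,"dx":-360,"dy":-308,"dz":-13,"turn":-0.24},{"gripper":0,"dx":-405,"dy":-346,"dz":-13,"turn":-0.269},{"gripper":0,"dx":-450,"dy":-385,"dz":-13,"turn":-0.269},{"gripper":0,"dx":-495,"dy":-424,"dz":-13,"turn":-0.269},{"gripper":0,"dx":-542,"dy":-463,"dz":-13,"turn":-0.269}]'
```

```text
time_s: 2.6
position: [0.553, -0.0398, 0.2505]
tcp_rot: [[-0.992, 0.127, 0.001], [0.127, 0.992, 0.0], [-0.001, 0.0, -1.0]]
force: [0.5, 0.1, -0.3]
opening: 0.003
```

```bash
python3 -m inch '[{"gripper":0,"dx":-28,"dy":-41,"dz":0,"turn":0},{"gripper":0,"dx":-56,"dy":-82,"dz":0,"turn":0},{"gripper":0,"dx":-65,"dy":-96,"dz":0,"turn":0},{"gripper":0,"dx":-65,"dy":-96,"dz":0,"turn":0},{"gripper":0,"dx":-65,"dy":-96,"dz":0,"turn":0},{"gripper":0,"dx":-65,"dy":-96,"dz":0,"turn":0}]'
python3 - <<'E'
from h import *
import json
s=read_state(); snap('wrist','w1')
json.dump({k:np.array(s[k]).tolist() for k in ('position','tcp_rot')},open('w1.json','w')); print(s['position'])
E
```

```text
time_s: 3.2
position: [0.6036, -0.139, 0.2501]
tcp_rot: [[-0.992, 0.125, -0.002], [0.125, 0.992, 0.001], [0.002, 0.001, -1.0]]
force: [0.2, -0.2, -0.2]
opening: 0.006
[ 0.60356308 -0.13896234  0.25011634]
```

View pics/w1.png

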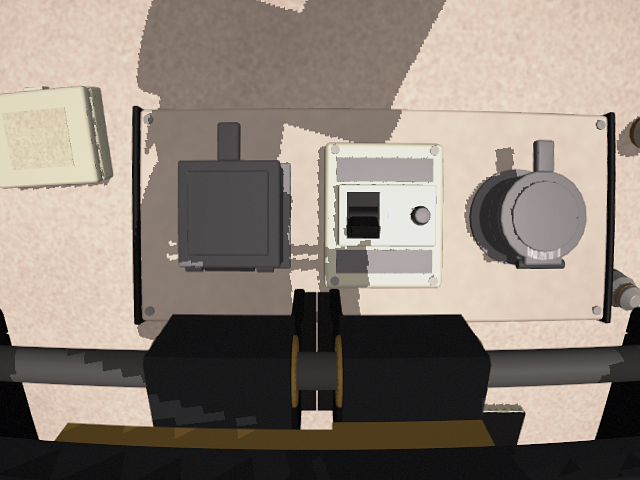

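The wrist view shows the nose with corners at about (338,184), (435,186), (435,246) and (338,246). The button is at (421,215) and the lever end at (364,228). The square tab spans (218–239, 122–160), and the round tab is at (543,155).

Run:
```python
from h import *
import json
s=json.load(open('w1.json')); s={k:np.array(v) for k,v in s.items()}
h,w,z=.0225,.036,.040
O=[((-h,-w,z),(338,184)),((-h,w,z),(435,186)),((h,w,z),(435,246)),((h,-w,z),(338,246)),((0,.024,.048),(421,215)),
((-.0921,-.2,0),(140,107)),((-.0921,.2,0),(608,114)),((.0921,.2,0),(608,321)),((.0921,-.2,0),(140,323))]
for sel in (O,O[:5]):
    q,r=fit([('wrist',p,np.array(u),s) for p,u in sel],(.612,-.0885,-.128)); print(np.round(q,4),np.degrees(q[2]),np.round(r,1).tolist())
q,r=fit([('wrist',p,np.array(u),s) for p,u in O],(.612,-.0885,-.128))
def onz(u,z): # intersect with plane panel z
    o,d=ray('wrist',u,s);R,c=frame(q);o=R.T@(o-c);d=R.T@d;return np.round((o+d*(z-o[2])/d[2])*1000,1)
for n,u,zz in [('tab end',(229,123),.049),('tab root',(229,161),.049),('cov FL',(179,161),.045),('cov FR',(281,161),.045),('cov back',(230,267),.045),('lever tip',(364,228),.055),('button',(421,215),.048)]: print(n,onz(u,zz))
json.dump(list(q),open('q.json','w'))
```

```text
[ 0.6151 -0.0885 -0.1285] -7.362165901559004 [[-0.0, 0.2], [0.9, -1.0], [0.2, 0.3], [-0.3, -0.1], [1.2, 0.4], [-1.0, -1.6], [-0.6, -2.0], [-5.1, 2.5], [0.7, 1.6]]
[ 0.6151 -0.0888 -0.1279] -7.330048398698538 [[-0.4, 0.2], [0.5, -1.0], [-0.2, 0.2], [-0.7, -0.0], [0.8, 0.4]]
tab end [ -65.  -113.9   49. ]
tab root [ -38.  -113.8   49. ]
cov FL [ -38.8 -151.1   45. ]
cov FR [-38.5 -77.2  45. ]
cov back [  37.8 -114.    45. ]
lever tip [  9.1 -18.5  55. ]
button [-0.3 23.1 48. ]
```

The fit is consistent, with residuals around 1 px. The hinge is at panel x=+38 mm, the tab at −52 mm and the square socket at y=−114. Next I work out the moves.

```bash
cat >> h.py <<'E'
import json
def edge(p): # TCP so that fingertips' uphill bottom edge is at panel point p (mm)
    q=json.load(open('q.json'));X=P(q,np.array(p)/1000)
    return X-.0095*np.array([np.cos(q[2]),np.sin(q[2]),0])+[0,0,.011]
def rel(T,s=None):
    s=s or read_state();return np.round(np.array(s['tcp_rot']).T@(np.asarray(T)-s['position'])*1000,1).tolist()
E
python3 - <<'E'
from h import *
s=read_state();q=json.load(open('q.json'))
a=np.degrees(np.arctan2(s['tcp_rot'][0][1],s['tcp_rot'][1][1])); print(a,-np.degrees(q[2]))
for n,p in [('above',(3,23.5,62)),('touch',(3,23.5,48)),('press',(3,23.5,43.5)),('lev hi',(-32,-18,80)),('lev lo',(-32,-18,47)),('lev end',(5.5,-18,47))]:
    print(n,np.round(edge(p),4),rel(edge(p),s))
E
```

```text
7.145804749550175 7.362165901559004
above [ 0.5957 -0.0623  0.1297] [17.4, 75.0, 120.7]
touch [ 0.5993 -0.0628  0.1161] [13.7, 75.0, 134.2]
press [ 0.6004 -0.0629  0.1118] [12.6, 74.9, 138.6]
lev hi [ 0.5522 -0.0985  0.138 ] [56.0, 33.6, 112.4]
lev lo [ 0.5607 -0.0996  0.1061] [47.4, 33.6, 144.3]
lev end [ 0.5966 -0.1043  0.1158] [11.2, 33.4, 134.5]
```

```bash
python3 -m inch '[{"gripper":0,"dx":8,"dy":30,"dz":30,"turn":0},{"gripper":0,"dx":17,"dy":60,"dz":60,"turn":0},{"gripper":0,"dx":17,"dy":75,"dz":95,"turn":0},{"gripper":0,"dx":17,"dy":75,"dz":118,"turn":0},{"gripper":0,"dx":15,"dy":75,"dz":128,"turn":0},{"gripper":0,"dx":15,"dy":75,"dz":130,"turn":0},{"gripper":0,"dx":15,"dy":75,"dz":130,"turn":0},{"gripper":0,"dx":15,"dy":75,"dz":130,"turn":0}]'; python3 -c "
from h import *
print(rel(edge((3,23.5,43.5))),read_state()['force'])"
```

```text
time_s: 4.05
position: [0.6003, -0.0653, 0.1217]
tcp_rot: [[-0.992, 0.127, 0.003], [0.127, 0.992, -0.001], [-0.003, -0.0, -1.0]]
force: [0.3, -0.1, 0.1]
opening: 0.005
[0.2, 2.4, 9.9] [ 0.31711099 -0.12099178  0.13184554]
```

```bash
python3 -m inch '[{"gripper":0,"dx":0,"dy":1,"dz":2,"turn":0},{"gripper":0,"dx":0,"dy":1,"dz":4,"turn":0},{"gripper":0,"dx":0,"dy":1,"dz":6,"turn":0},{"gripper":0,"dx":0,"dy":1,"dz":6,"turn":0}]'; python3 -m inch '[{"gripper":0,"dx":0,"dy":0,"dz":1,"turn":0},{"gripper":0,"dx":0,"dy":0,"dz":1.5,"turn":0},{"gripper":0,"dx":0,"dy":0,"dz":1.5,"turn":0}]'
```

```text
time_s: 4.45
position: [0.5996, -0.0641, 0.1143]
tcp_rot: [[-0.992, 0.127, 0.0], [0.127, 0.992, -0.0], [-0.001, -0.0, -1.0]]
force: [0.8, 0.1, -0.8]
opening: 0.009
time_s: 4.75
position: [0.5992, -0.0639, 0.1128]
tcp_rot: [[-0.992, 0.126, -0.001], [0.126, 0.992, 0.0], [0.001, 0.0, -1.0]]
force: [-1.0, 0.1, 3.4]
opening: 0.006
```

```bash
python3 -m inch '[{"gripper":0,"dx":0,"dy":0,"dz":0.5,"turn":0},{"gripper":0,"dx":0,"dy":0,"dz":1,"turn":0}]'; python3 -m inch '[{"gripper":0,"dx":0,"dy":0,"dz":0.5,"turn":0},{"gripper":0,"dx":0,"dy":0,"dz":0.5,"turn":0}]'
python3 -c "
from h import *
im=snap('wrist','w2')[120:360,200:520]
cv2.imwrite('pics/w2c.png',cv2.resize(im,None,fx=2,fy=2)[:,:,::-1])"
```

```text
time_s: 4.95
position: [0.5994, -0.0639, 0.1119]
tcp_rot: [[-0.992, 0.126, 0.0], [0.126, 0.992, -0.0], [-0.0, -0.0, -1.0]]
force: [-1.0, 0.5, 3.4]
opening: 0.009
time_s: 5.15
position: [0.5995, -0.0639, 0.1114]
tcp_rot: [[-0.992, 0.126, 0.0], [0.126, 0.992, -0.0], [-0.0, -0.0, -1.0]]
force: [-0.8, -0.4, 3.7]
opening: 0.009
```

View pics/w2c.png

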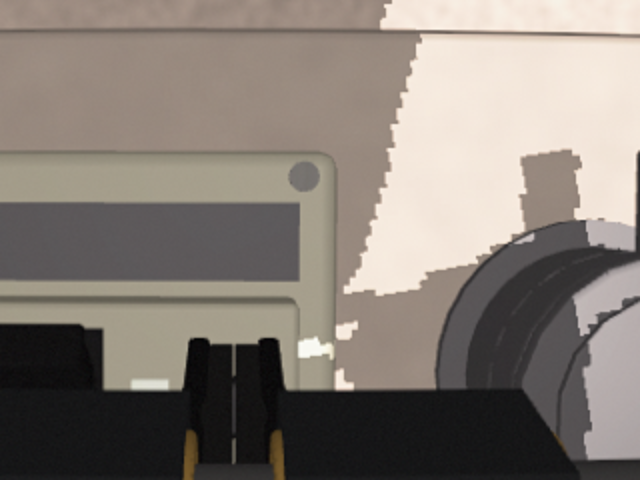

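The lever now appears to lean to the front (black end near crop (40,340)). I'll back off upward and check.

```bash
python3 -m inch '[{"gripper":0,"dx":0,"dy":0,"dz":-20,"turn":0},{"gripper":0,"dx":22,"dy":0,"dz":-60,"turn":0},{"gripper":0,"dx":43,"dy":0,"dz":-80,"turn":0},{"gripper":0,"dx":43,"dy":0,"dz":-80,"turn":0},{"gripper":0,"dx":43,"dy":0,"dz":-80,"turn":0}]'
python3 -c "
from h import *
s=read_state()
im=snap('wrist','w3')[120:420,120:520]
q=json.load(open('q.json'))
print(proj('wrist',P(q,(-.016,-.018,.055)),s)-[120,120],proj('wrist',P(q,(.016,-.018,.055)),s)-[120,120],rel(edge((-32,-18,80))),rel(edge((-32,-18,47))),s['force'])
cv2.imwrite('pics/w3c.png',cv2.resize(im,None,fx=2,fy=2)[:,:,::-1])"
```

```text
time_s: 5.7
position: [0.5568, -0.0584, 0.1912]
tcp_rot: [[-0.992, 0.127, 0.001], [0.127, 0.992, -0.0], [-0.001, -0.0, -1.0]]
force: [-0.7, 1.5, -0.4]
opening: 0.001
[129.88540471 182.38282942] [130.43245349 234.16789647] [-0.4, -40.3, 52.5] [-8.9, -40.4, 84.4] [-0.73385683  1.51140794 -0.41931291]
```

View pics/w3c.png

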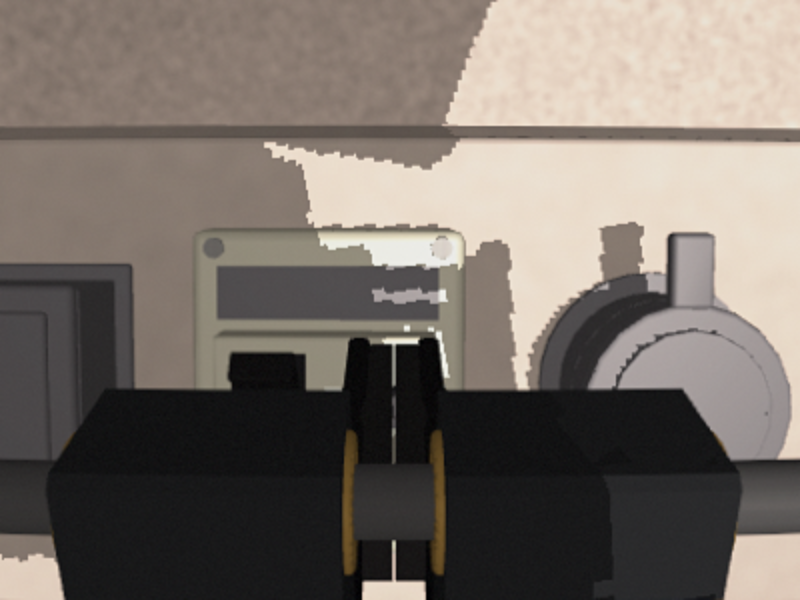

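The lever has dropped: its tip is at (262,367) in the 2× crop, against a predicted (260,365). Next the fingers go in front of it.

```bash
python3 -m inch '[{"gripper":0,"dx":0,"dy":-25,"dz":15,"turn":0},{"gripper":0,"dx":0,"dy":-40,"dz":35,"turn":0},{"gripper":0,"dx":-4,"dy":-40,"dz":60,"turn":0},{"gripper":0,"dx":-9,"dy":-40,"dz":84,"turn":0},{"gripper":0,"dx":-9,"dy":-40,"dz":84,"turn":0},{"gripper":0,"dx":-9,"dy":-40,"dz":84,"turn":0}]'
python3 -c "
from h import *
print(rel(edge((-16,-18,47))),rel(edge((0,-18,47))),rel(edge((5.5,-18,47))))"
```

```text
time_s: 6.35
position: [0.5603, -0.0991, 0.1058]
tcp_rot: [[-0.992, 0.126, -0.003], [0.126, 0.992, 0.001], [0.003, 0.001, -1.0]]
force: [0.5, 0.5, -0.8]
opening: 0.002
[-15.9, -0.5, -4.5] [-31.3, -0.5, -8.6] [-36.6, -0.5, -10.1]
```

```bash
python3 -m inch '[{"gripper":0,"dx":-4,"dy":0,"dz":-1,"turn":0},{"gripper":0,"dx":-8,"dy":0,"dz":-2,"turn":0},{"gripper":0,"dx":-12,"dy":0,"dz":-3.2,"turn":0},{"gripper":0,"dx":-16,"dy":0,"dz":-4.5,"turn":0},{"gripper":0,"dx":-20,"dy":0,"dz":-5.5,"turn":0},{"gripper":0,"dx":-24,"dy":0,"dz":-6.5,"turn":0},{"gripper":0,"dx":-28,"dy":0,"dz":-7.6,"turn":0},{"gripper":0,"dx":-31,"dy":0,"dz":-8.5,"turn":0},{"gripper":0,"dx":-33,"dy":0,"dz":-9,"turn":0},{"gripper":0,"dx":-33,"dy":0,"dz":-9,"turn":0}]'; python3 -m inch '[{"gripper":0,"dx":-1,"dy":0,"dz":-0.3,"turn":0},{"gripper":0,"dx":-1,"dy":0,"dz":-0.3,"turn":0}]';python3 -m inch '[{"gripper":0,"dx":-1,"dy":0,"dz":-0.3,"turn":0},{"gripper":0,"dx":-1,"dy":0,"dz":-0.3,"turn":0}]'
```

```text
time_s: 7.35
position: [0.5933, -0.1031, 0.1165]
tcp_rot: [[-0.992, 0.126, -0.0], [0.126, 0.992, 0.0], [0.0, 0.0, -1.0]]
force: [-2.8, 1.1, 2.8]
opening: 0.008
time_s: 7.55
position: [0.5942, -0.1032, 0.1165]
tcp_rot: [[-0.992, 0.126, -0.001], [0.126, 0.992, 0.001], [0.001, 0.0, -1.0]]
force: [-4.4, 3.2, 2.0]
opening: 0.003
time_s: 7.75
position: [0.5947, -0.1033, 0.1165]
tcp_rot: [[-0.992, 0.126, -0.002], [0.126, 0.992, 0.001], [0.002, 0.001, -1.0]]
force: [-5.0, 2.3, 2.0]
opening: 0.005
```

```bash
python3 -m inch '[{"gripper":0,"dx":-1,"dy":0,"dz":-0.3,"turn":0},{"gripper":0,"dx":-1,"dy":0,"dz":-0.3,"turn":0}]';python3 -m inch '[{"gripper":0,"dx":-1,"dy":0,"dz":-0.3,"turn":0},{"gripper":0,"dx":-1,"dy":0,"dz":-0.3,"turn":0}]';python3 -m inch '[{"gripper":0,"dx":-1,"dy":0,"dz":-0.3,"turn":0},{"gripper":0,"dx":-1,"dy":0,"dz":-0.3,"turn":0}]'
```

```text
time_s: 7.95
position: [0.5948, -0.1033, 0.1166]
tcp_rot: [[-0.992, 0.126, -0.004], [0.126, 0.992, 0.001], [0.004, 0.001, -1.0]]
force: [-5.5, 2.5, 2.4]
opening: 0.004
time_s: 8.15
position: [0.5949, -0.1032, 0.1166]
tcp_rot: [[-0.992, 0.126, -0.006], [0.126, 0.992, 0.002], [0.006, 0.001, -1.0]]
force: [-6.5, 2.2, 2.3]
opening: 0.007
time_s: 8.35
position: [0.595, -0.1033, 0.1166]
tcp_rot: [[-0.992, 0.126, -0.008], [0.126, 0.992, 0.002], [0.008, 0.001, -1.0]]
force: [-7.5, 2.1, 2.5]
opening: 0.008
```

```bash
python3 -m inch '[{"gripper":0,"dx":-2,"dy":0,"dz":-0.5,"turn":0},{"gripper":0,"dx":-3,"dy":0,"dz":-0.8,"turn":0},{"gripper":0,"dx":-3,"dy":0,"dz":-0.8,"turn":0}]';python3 -m inch '[{"gripper":0,"dx":-2,"dy":0,"dz":-0.5,"turn":0},{"gripper":0,"dx":-3,"dy":0,"dz":-0.8,"turn":0},{"gripper":0,"dx":-3,"dy":0,"dz":-0.8,"turn":0}]'; python3 -m inch '[{"gripper":0,"dx":-2,"dy":0,"dz":-0.5,"turn":0},{"gripper":0,"dx":-3,"dy":0,"dz":-0.8,"turn":0},{"gripper":0,"dx":-3,"dy":0,"dz":-0.8,"turn":0}]'
```

```text
time_s: 8.65
position: [0.5953, -0.1032, 0.1166]
tcp_rot: [[-0.992, 0.126, -0.014], [0.126, 0.992, 0.003], [0.015, 0.001, -1.0]]
force: [-12.0, 2.2, 2.3]
opening: 0.005
time_s: 8.95
position: [0.5955, -0.1032, 0.1167]
tcp_rot: [[-0.992, 0.125, -0.021], [0.125, 0.992, 0.004], [0.021, 0.002, -1.0]]
force: [-15.5, 1.8, 3.0]
opening: 0.005
time_s: 9.25
position: [0.5958, -0.1032, 0.1167]
tcp_rot: [[-0.992, 0.125, -0.027], [0.125, 0.992, 0.005], [0.027, 0.002, -1.0]]
force: [-19.2, 0.6, 3.4]
opening: 0.006
```

It has stalled hard, so this should be the stop. I'll back off and look.

```bash
python3 -m inch '[{"gripper":0,"dx":12,"dy":0,"dz":2,"turn":0},{"gripper":0,"dx":30,"dy":0,"dz":4,"turn":0},{"gripper":0,"dx":45,"dy":0,"dz":-5,"turn":0},{"gripper":0,"dx":52,"dy":25,"dz":-40,"turn":0},{"gripper":0,"dx":52,"dy":50,"dz":-80,"turn":0},{"gripper":0,"dx":52,"dy":50,"dz":-80,"turn":0},{"gripper":0,"dx":52,"dy":50,"dz":-80,"turn":0}]'
python3 -c "
from h import *
s=read_state()
im=snap('wrist','w4')[120:420,120:520]
q=json.load(open('q.json'))
print((proj('wrist',P(q,(-.016,-.018,.055)),s)-[120,120])*2,(proj('wrist',P(q,(.012,-.018,.056)),s)-[120,120])*2,s['force'])
cv2.imwrite('pics/w4c.png',cv2.resize(im,None,fx=2,fy=2)[:,:,::-1])"
```

```text
time_s: 9.95
position: [0.5645, -0.0496, 0.2018]
tcp_rot: [[-0.992, 0.125, 0.007], [0.125, 0.992, -0.003], [-0.007, -0.002, -1.0]]
force: [-1.2, 0.2, -1.2]
opening: 0.01
[233.1058418  328.40834652] [233.47134944 417.53751064] [-1.17596349  0.24737096 -1.17317933]
```

View pics/w4c.png

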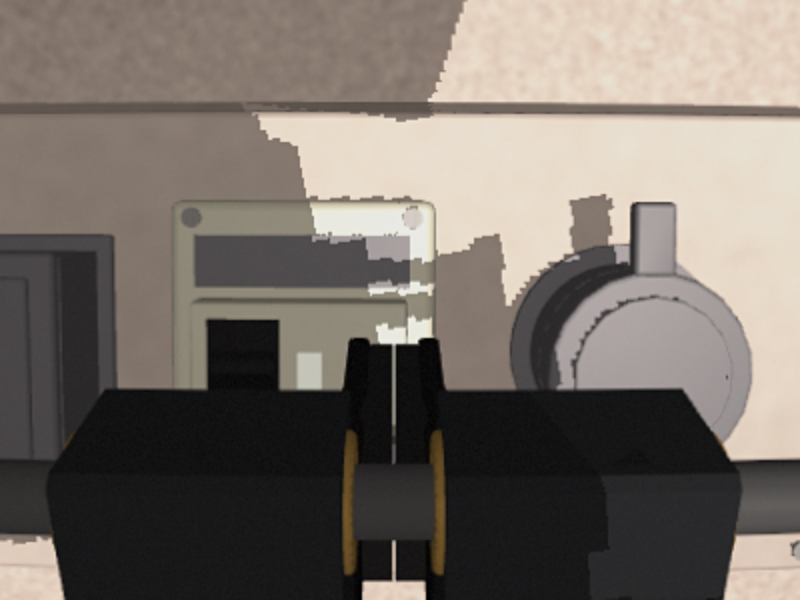

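The slot is open at (243,350) and there is no lever at the dropped spot (233,328), so the lever is up and staying. Next, the tab.

```bash
cat >> h.py <<'E'
def arc(th,r=92,e=-114):
    q=json.load(open('q.json'));t=np.radians(th);u=np.array([-np.cos(t),0,np.sin(t)]);n=np.array([np.sin(t),0,np.cos(t)])
    return P(q,(np.array([38,e,42])+r*u+3*n)/1000)+[0,0,.003]
E
python3 -c "
from h import *
T=arc(0);print(T,rel(T+[0,0,.06]),rel(T))"
```

```text
[ 0.53722997 -0.19340592  0.09049043] [7.9, -145.8, 50.1] [8.1, -145.7, 110.1]
```

```bash
python3 -m inch '[{"gripper":42,"dx":2,"dy":-40,"dz":0,"turn":0},{"gripper":42,"dx":5,"dy":-80,"dz":0,"turn":0},{"gripper":42,"dx":8,"dy":-120,"dz":20,"turn":0},{"gripper":42,"dx":8,"dy":-146,"dz":50,"turn":0},{"gripper":42,"dx":8,"dy":-146,"dz":50,"turn":0},{"gripper":42,"dx":8,"dy":-146,"dz":50,"turn":0},{"gripper":42,"dx":8,"dy":-146,"dz":50,"turn":0}]'
python3 -c "
from h import *
s=read_state();print(s['opening'],rel(arc(0)))
im=snap('wrist','w5')[:,:500];cv2.imwrite('pics/w5c.png',im[:,:,::-1]);q=json.load(open('q.json'));print(proj('wrist',P(q,(-.054,-.114,.049)),s))"
```

```text
time_s: 10.7
position: [0.5358, -0.1925, 0.15]
tcp_rot: [[-0.992, 0.126, 0.0], [0.126, 0.992, 0.0], [-0.0, 0.0, -1.0]]
force: [0.1, -0.3, 0.2]
opening: 0.415
0.4151372115068731 [-1.5, -0.7, 59.5]
[315.62590912 269.50107472]
```

View pics/w5c.png

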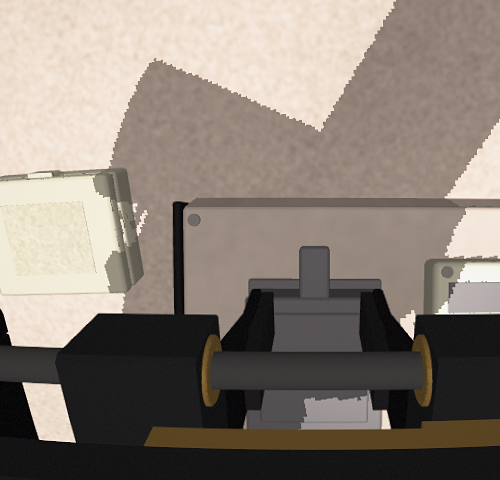

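The tab is at (314, 247–298), as predicted, and centred between the fingers at about 261 and 372. I'll go down and close.

```bash
python3 -m inch '[{"gripper":42,"dx":-1,"dy":-1,"dz":25,"turn":0},{"gripper":42,"dx":-1,"dy":-1,"dz":48,"turn":0},{"gripper":42,"dx":-1,"dy":-1,"dz":60,"turn":0},{"gripper":42,"dx":-1,"dy":-1,"dz":60,"turn":0},{"gripper":42,"dx":-1,"dy":-1,"dz":60,"turn":0},{"gripper":10,"dx":-1,"dy":-1,"dz":60,"turn":0},{"gripper":0,"dx":-1,"dy":-1,"dz":60,"turn":0},{"gripper":0,"dx":-1,"dy":-1,"dz":60,"turn":0},{"gripper":0,"dx":-1,"dy":-1,"dz":60,"turn":0},{"gripper":0,"dx":-1,"dy":-1,"dz":60,"turn":0},{"gripper":0,"dx":-1,"dy":-1,"dz":60,"turn":0}]'
python3 -c "
from h import *
s=read_state();print(s['opening'],s['force'],rel(arc(0)))
R=np.array(s['tcp_rot'])
for t in range(0,95,5): print(t,np.round(R.T@(arc(t)-arc(0))*1000,1).tolist())"
```

```text
time_s: 11.85
position: [0.5368, -0.194, 0.0906]
tcp_rot: [[-0.992, 0.127, 0.001], [0.127, 0.992, -0.0], [-0.001, -0.0, -1.0]]
force: [0.8, 1.6, 3.4]
opening: 0.18
0.1798687761095267 [0.77986628 1.55079096 3.39653473] [-0.4, 0.7, 0.2]
0 [0.0, 0.0, 0.0]
5 [1.5, 0.0, -7.9]
10 [2.3, 0.0, -15.9]
15 [2.3, 0.0, -23.9]
20 [1.7, -0.0, -31.9]
25 [0.4, -0.0, -39.8]
30 [-1.6, -0.0, -47.6]
35 [-4.3, -0.0, -55.2]
40 [-7.6, -0.0, -62.5]
45 [-11.5, -0.0, -69.5]
50 [-16.1, -0.0, -76.1]
55 [-21.2, -0.0, -82.3]
60 [-26.8, -0.0, -88.1]
65 [-32.9, -0.1, -93.3]
70 [-39.4, -0.1, -98.0]
75 [-46.3, -0.1, -102.0]
80 [-53.6, -0.1, -105.5]
85 [-61.1, -0.1, -108.3]
90 [-68.8, -0.1, -110.5]
```

The opening is 15.7 mm, which matches the tab width, so it is gripped. Now the arc.

```bash
python3 -m inch '[{"gripper":0,"dx":1.5,"dy":0,"dz":-7.9,"turn":0},{"gripper":0,"dx":2.3,"dy":0,"dz":-15.9,"turn":0},{"gripper":0,"dx":2.3,"dy":0,"dz":-23.9,"turn":0},{"gripper":0,"dx":1.7,"dy":0,"dz":-31.9,"turn":0},{"gripper":0,"dx":0.4,"dy":0,"dz":-39.8,"turn":0},{"gripper":0,"dx":-1.6,"dy":0,"dz":-47.6,"turn":0},{"gripper":0,"dx":-4.3,"dy":0,"dz":-55.2,"turn":0},{"gripper":0,"dx":-7.6,"dy":0,"dz":-62.5,"turn":0},{"gripper":0,"dx":-11.5,"dy":0,"dz":-69.5,"turn":0},{"gripper":0,"dx":-11.5,"dy":0,"dz":-69.5,"turn":0}]'
python3 -c "
from h import *
s=read_state();print(s['opening'],s['force'],rel(arc(45)))"
```

```text
time_s: 12.85
position: [0.5478, -0.1954, 0.1604]
tcp_rot: [[-0.992, 0.126, -0.001], [0.126, 0.992, -0.0], [0.001, -0.0, -1.0]]
force: [-0.7, -0.1, -3.4]
opening: 0.184
0.1835020854332734 [-0.71808214 -0.07873984 -3.35594776] [-0.7, 0.6, 0.4]
```

```bash
python3 -m inch '[{"gripper":0,"dx":-4.6,"dy":0,"dz":-6.6,"turn":0},{"gripper":0,"dx":-9.7,"dy":0,"dz":-12.8,"turn":0},{"gripper":0,"dx":-15.3,"dy":0,"dz":-18.6,"turn":0},{"gripper":0,"dx":-21.4,"dy":0,"dz":-23.8,"turn":0},{"gripper":0,"dx":-27.9,"dy":0,"dz":-28.5,"turn":0},{"gripper":0,"dx":-34.8,"dy":0,"dz":-32.5,"turn":0},{"gripper":0,"dx":-42.1,"dy":0,"dz":-36,"turn":0},{"gripper":0,"dx":-49.6,"dy":0,"dz":-38.8,"turn":0},{"gripper":0,"dx":-57.3,"dy":0,"dz":-41,"turn":0},{"gripper":0,"dx":-57.3,"dy":0,"dz":-41,"turn":0},{"gripper":0,"dx":-57.3,"dy":0,"dz":-41,"turn":0}]'
python3 -c "
from h import *
s=read_state();print(s['opening'],s['force'],rel(arc(90)))
im=snap('side','s2')[120:300,240:480];cv2.imwrite('pics/s2c.png',cv2.resize(im,None,fx=3,fy=3)[:,:,::-1])
q=json.load(open('q.json'))
for p in [(.038,-.114,.042),(.041,-.114,.118),(.038,-.077,.042),(.041,-.077,.118),(.041,-.151,.118),(.012,-.018,.057),(-.016,-.018,.055)]: print(p,np.round((proj('side',P(q,p))-[240,120])*3))
a=snap('wrist','w6');cv2.imwrite('pics/w6.png',a[:,:,::-1])
for p in [(.041,-.077,.118),(.041,-.151,.118),(.012,-.018,.057),(-.016,-.018,.055)]: print(p,np.round(proj('wrist',P(q,p),s)))"
```

```text
time_s: 13.95
position: [0.6054, -0.2028, 0.2012]
tcp_rot: [[-0.992, 0.126, 0.002], [0.126, 0.992, -0.001], [-0.002, -0.0, -1.0]]
force: [-3.0, -0.1, 0.9]
opening: 0.177
0.17724732757187642 [-2.98771325 -0.09948475  0.89702695] [0.1, 0.6, 0.2]
(0.038, -0.114, 0.042) [349. 131.]
(0.041, -0.114, 0.118) [373.  52.]
(0.038, -0.077, 0.042) [318. 159.]
(0.041, -0.077, 0.118) [341.  80.]
(0.041, -0.151, 0.118) [404.  26.]
(0.012, -0.018, 0.057) [301. 214.]
(-0.016, -0.018, 0.055) [334. 241.]
(0.041, -0.077, 0.118) [403. 310.]
(0.041, -0.151, 0.118) [234. 310.]
(0.012, -0.018, 0.057) [482. 239.]
(-0.016, -0.018, 0.055) [482. 191.]
```

View pics/s2c.png

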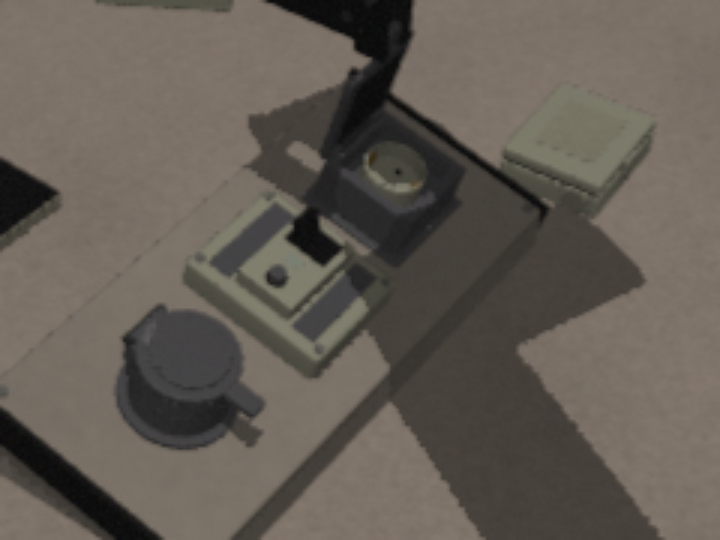

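View pics/w6.png

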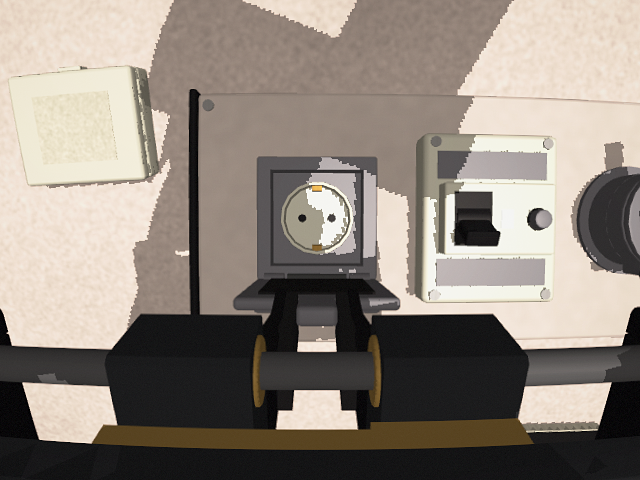

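The cover stands square in both views, the lever is up at (478,238) in the wrist view (predicted (482,239)), and the round cover is shut. One numeric check of the angle from the cover's end face, rows 296–311.

```bash
python3 -c "
from h import *
s=read_state();q=json.load(open('q.json'));print(s['time_s'])
for th in (84,87,90,93):
    t=np.radians(th);u=np.array([-np.cos(t),0,np.sin(t)]);n=np.array([np.sin(t),0,np.cos(t)])
    print(th,[np.round(proj('wrist',P(q,(np.array([38,y,42])+76*u+m*n)/1000),s)).tolist() for m in (0,6) for y in (-151,-77)])
im=cv2.imread('pics/w6.png',0)
for c in (250,385): print(c,im[272:318,c].tolist())"
```

```text
14.05
84 [[234.0, 286.0], [403.0, 286.0], [234.0, 299.0], [403.0, 300.0]]
87 [[234.0, 295.0], [403.0, 295.0], [234.0, 308.0], [403.0, 309.0]]
90 [[234.0, 304.0], [403.0, 304.0], [234.0, 317.0], [402.0, 317.0]]
93 [[234.0, 313.0], [402.0, 313.0], [235.0, 326.0], [402.0, 326.0]]
250 [141, 141, 143, 141, 141, 142, 141, 139, 140, 141, 141, 143, 134, 89, 41, 47, 46, 48, 49, 49, 49, 47, 48, 49, 47, 56, 66, 71, 78, 82, 84, 85, 83, 80, 80, 76, 73, 61, 115, 144, 141, 146, 112, 51, 15, 20]
385 [229, 230, 229, 229, 230, 230, 230, 231, 231, 232, 231, 231, 232, 235, 226, 150, 48, 42, 47, 47, 47, 48, 47, 48, 44, 62, 93, 116, 135, 155, 173, 138, 78, 80, 79, 78, 71, 60, 150, 220, 231, 235, 188, 80, 16, 20]
```

The image reads 87.7–89°, depending on exactly where the cover lies relative to the hinge line, while the kinematics say 90°. I'll nudge it about 1° further.

```bash
python3 -m inch '[{"gripper":0,"dx":-1,"dy":0,"dz":-0.2,"turn":0},{"gripper":0,"dx":-1.6,"dy":0,"dz":-0.4,"turn":0},{"gripper":0,"dx":-1.6,"dy":0,"dz":-0.4,"turn":0},{"gripper":0,"dx":-1.6,"dy":0,"dz":-0.4,"turn":0}]'
python3 -c "
from h import *
s=read_state();im=cv2.cvtColor(snap('wrist','w7'),7)
print(s['opening'],s['force'],rel(arc(90)))
q=json.load(open('q.json'))
for c in (250,385): print(c,im[292:314,c].tolist())
print(np.round(proj('wrist',P(q,(.038,-.151,.118)),s)),recognise('wrist','lever_tip')[:1])
hand_in()"
```

```text
time_s: 14.45
position: [0.6061, -0.2029, 0.2014]
tcp_rot: [[-0.992, 0.126, -0.0], [0.126, 0.992, -0.0], [0.0, -0.0, -1.0]]
force: [-3.3, -0.6, 5.4]
opening: 0.184
0.1839470821879163 [-3.25149432 -0.59079549  5.3924552 ] [0.9, 0.6, 0.3]
250 [48, 49, 50, 49, 49, 58, 68, 75, 79, 85, 85, 82, 81, 79, 78, 75, 72, 83, 125, 143, 142, 145]
385 [48, 48, 48, 48, 50, 69, 101, 124, 144, 166, 175, 171, 166, 162, 124, 73, 69, 56, 192, 235, 231, 236]
[234. 301.] [{'extent': [479.1, 225.6, 47.2, 33.2], 'score': 0.59}]
the job is handed in; nothing more can be done
```

The job is handed in at 14.5 s of the 58 s allowed, in the order asked. No verdict was reported.

- **Breaker:** I pressed the test button with about 3.7 N, and the wrist picture showed the lever dropped where predicted. I then pushed it up the slope until it stalled at its stop, peaking at about 19 N. It was still up on its own several seconds after release, within 4 pixels of the predicted spot.
- **Square cover:** I gripped it by its tab, and the 15.7–16 mm opening matched the tab's width. I swung it through the 90° arc and the gripper still holds it there.
- **Rest of the scene:** The round cover was shut in the last side picture. I touched nothing else and the slide box looks undisturbed. I did not check the oil bottle and objective again after the first pictures.

The checks on the cover angle disagreed slightly. The arm's position said 90°, but the wrist picture read about 88–89°. I therefore moved it about 1° further; the arm then read about 0.5° past 90°, while the picture read about 89–90°. The angle is good to about 2°. Holding force on the tool at hand-in was about 6 N.

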